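# Demagnetise a raising stake

### The job

Set the demagnetiser's strength dial so that its pointer stands on the long thick mark. Then pick up the steel stake at its balance point and hold it level over the middle of the two pole plates, in line with the dark slot between them and about 4 cm above them, without letting it touch the machine or shifting the other things on the bench. Finish while holding it there, still and level: do not put it down or let go.

Things in the scene. Friction and masses are not known exactly. Their poses are not given: they have to be found in the camera images.
- demag: Demagnetiser: grey box fixed to the bench, 250 (x) x 120 (y) x 56 mm high, on the left or right half of the bench, yawed up to 0.35 rad. Origin: centre of its underside, on the bench; z up. The dial is at its -x end, nearer the robot (axis 75 mm from the origin), two flat steel pole plates at its +x end. Nothing else stands on it.
- plate (a point): Centre of the pole plates at the height of their top (60 mm above the bench, 60 mm along the box's +x from its origin), axes as the box. Each plate is 46 (x) x 100 (y) x 4 mm; the dark slot between them, 12 mm wide, runs along the box's y. The stake's length must end up parallel to the slot, either way round, its balance point over this point.
- dial (a joint): Strength dial on the box, 0 to 5.2 rad, friction 0.03 N m, stays where left; starts between 0.3 and 1.9. Grows clockwise seen from above. At value q the white pointer line points along (-cos q, sin q) in the box's x, y (0: along -x). Eleven black marks every 0.5 rad from 0 to 5; the long thick one (18 mm long, the others 6) is at 3.0 rad.
- dial_grip (a point): On the dial's axis, 93 mm above the bench; turns with the dial. The grip is an upright black bar 42 mm long, 14 mm thick, 32 mm high (foot 68 mm, top 100 mm above the bench) on a disc of 22 mm radius. Its length lies along this point's x axis; the white pointer line is on its -x half.
- stake: Raising stake: loose steel casting lying on its flat underside, 227 mm long, 0.5 to 0.95 kg. Origin: on the underside below its balance point; x along it to the thin end, z up. Round head 38 mm wide, 40 high, axis at x = -56 mm. Bar 12 mm thick, flat sides, 26 high, x -37 to +102. Beak 8 thick, 18 high, x +102 to +152. The balance point is 39 mm from mid-length, towards the head.
- balance (a point): The stake's balance point: on the bar's middle plane, 13 mm above the underside, 56 mm from the head's axis towards the thin end. Grip the bar across its 12 mm thickness here.
- jar: Green glass jar, 60 mm diameter, 70 mm high, origin under its centre. Leave alone.
- dish: White bowl, 110 mm rim diameter, 35 mm high, origin under its centre. Leave alone.
- mallet: Wooden mallet lying on the bench, 260 mm long, 26 mm high, origin under the middle of its length, x along the handle towards the head. Leave alone.
Not all that is in view belongs to the job. Several things look just like the stake: the one meant starts nearest to the robot's base.

How it is judged:
By the outcome, as a careful person would: the job done as asked, in the order asked, and still so for the second after the job is handed in, while the arm keeps its last pose, push and grip.
It also fails if it takes over 72 s, if anything falls off the work surface, if the arm or the gripper's body presses on something with over 40 N, if the wrist force passes 120 N, or if a joint passes its speed limit or range.

### The arm

A 6-joint arm with a two-finger parallel gripper is mounted at the origin on the work surface. World frame = base frame: x ahead of the robot, y to its left, z up, the work surface at z = 0. Lengths are in m, angles in rad, forces in N, time in s.
With the tool pointing down it reaches from about 0.35 to 0.775 m from the base axis. Payload 5.5 kg.
Tool frame: the origin (TCP) lies where the fingers leave the gripper's body, on its centre line; the fingertips stand 73 mm ahead of it and the grasp point (between the pads) lies 54 mm ahead of it; z points along the fingers, y is the direction in which the jaws open and shut (so a half turn about z gives the same grasp; the last joint's range is limited). The gripper opens to 85 mm and grips with 20 to 120 N. Pads are 22 mm wide; open, the fingers measure 114 mm over their backs; the gripper's body (76 mm by 85 mm) begins 54 mm behind the grasp point. The pads swing forward as they close: fully open they stand 13 mm farther back than shut.
Start: joints at [1.121, 0.313, 0.046, 1.304, 0, 1.431], TCP at [0.175, 0.548, 0.304] pointing down, gripper open.
Joint ranges: [-2.76, 2.76], [-0.86, 1.69], [-1.03, 1.26], [-2.2, 2.34], [-1.47, 1.5], [-3.14, 3.14]. Speed limits (rad/s): [2.57, 2.57, 3.14, 3.14, 3.14, 3.14].

### API

Orientations are given as a unit quaternion [w, x, y, z].
In Python, from workcell import env, read_camera, job, cut_out gives the robot as it stands.
- The arm moves only by the tool servo_tool, never from a script. Its argument "deltas" is a list of rows, each an object of numbers: "dx", "dy", "dz": the shift along the world's x, y, z in mm; "rx", "ry", "rz": the turn, a rotation vector about the world's x, y, z in rad; "fingers": the closure, from -1 (fully open) to 1 (shut). A call has 1 to 8 rows; each row shifts and turns the commanded pose from where the row before left it; what a row does not reach is not made up. A row lasts 1/10 s, in which the tool goes at most 50 mm and 8.59 degrees, less where a joint would pass 70% of its speed; a pose out of reach is approached as far as the arm can. A call is refused whole if a number of a shift passes 50 or a number of a turn 0.15, either way. A call with a gripper value outside its range is refused whole. The fingers move at their own pace and stop on an object; "newtons" is the grip in N (left out, the last holds). Time passes only in rows, so rows that do not move let the fingers close. It gives the time, the measured TCP pose, the force and the opening at its end, in the units of the state.
- env.get_state(): the state, without advancing time (a new reading comes with each control period).
- read_camera(name): name is "side" or "top"; returns a dict with "img" (420x560x3 uint8, red, green, blue), "intrinsics" (3x3 intrinsics, pixels), "extrinsics" (4x4, takes a point from camera to world coordinates). Camera axes: x right, y down, z forward; pixel columns grow to the right and rows downward; lengths in m; the calibration is good to about 2 mm. A picture is of the moment at which its call begins. There is no depth.
- job.hand_in(): hands the job in, once; it reports no verdict.
Trained networks look in the newest picture that a camera, given by its name, has taken for a name from the list of things; names that differ only in an ending like _2 or _b are one class to them, and where a whole thing is asked for, a point or a joint stands for the part that bears it (a point fixed in the world has none). Each returns a list of dicts, best first, with "confidence" (0 to 1); they miss things now and then, are a little off and sometimes report something else, mostly with a low value. They report only what shows in the picture. A call takes as long as a camera call. They do not tell look-alikes from the thing itself.
- cut_out(target, camera): "region" (420x560 bool, what is visible of it) and "extent" ([left, top, right, bottom] in pixels, round what is visible of it).
The state is a dict: "clock": time; "joint_pos": joint angles; "qvel": joint speeds; "tau": joint torques, N m; "tcp_pos": TCP position; "orientation": TCP orientation; "wrist_force": force on the tool from outside, world axes, zero at the start; "ft_torque": the same for the moment, N m; "finger_gap": finger opening in m.
Only numpy, scipy, OpenCV 4.12 (cv2) and the standard library are available. Lean on these libraries where they do the work, as an engineer would, in place of code of your own. Each camera call takes 0.05 s, during which the arm holds its last target. There are 200 camera calls.

## Working session

There is one attempt and no reset: what is moved stays moved. The work goes in short steps, Python scripts to look and compute and a tool call to move; the robot and the scene stay as the last step left them, time stands still between calls to the robot, and variables do not carry over. Pictures are saved under pics/ and viewed, about 8 in all and at most 12, crops included, and the job is handed in when it is done.

Besides the shell and the picture viewer there is one more tool, called after ">>>" as name([rows], argument=value, ...), one row to a line, values as JSON. servo_tool: Moves the arm, as the interface text tells. Its arguments: {"type":"object","properties":{"deltas":{"type":"array"},"newtons":{"type":"number"}},"required":["deltas"]}

```bash
mkdir -p pics; cat > h.py <<'E'
import numpy as np, cv2
from workcell import env, read_camera, job, cut_out
def ray(cam,u,v):
    K,T=np.array(cam['intrinsics']),np.array(cam['extrinsics'])
    d=T[:3,:3]@np.linalg.solve(K,[u,v,1]); return T[:3,3],d
def at(cam,u,v,z):
    o,d=ray(cam,u,v); return o+d*(z-o[2])/d[2]
def proj(cam,P):
    K,T=np.array(cam['intrinsics']),np.array(cam['extrinsics'])
    c=(np.asarray(P,float)-T[:3,3])@T[:3,:3]; p=c@K.T; return p[...,:2]/p[...,2:]
E
python3 - <<'E'
from h import *
t=read_camera('top'); s=read_camera('side')
for n,c in (('top',t),('side',s)):
    cv2.imwrite(f'pics/{n}0.png',c['img'][:,:,::-1]); print(n,np.round(c['extrinsics'],3).tolist(),np.round(c['intrinsics'],1).tolist())
    for k in ('demag','dial','stake','jar','dish','mallet'):
        for r in cut_out(k,n):
            m=r['region'];ys,xs=np.nonzero(m)
            print(n,k,round(r['confidence'],2),np.round(r['extent']),m.sum(),np.round(at(c,xs.mean(),ys.mean(),0.02),3))
s=env.get_state();print(s)
E
```

```text
top [[0.004, -0.996, 0.09, 0.48], [-1.0, -0.002, 0.02, -0.01], [-0.02, -0.09, -0.996, 1.52], [0.0, 0.0, 0.0, 1.0]] [[473.0, 0.0, 277.3], [0.0, 473.0, 209.6], [0.0, 0.0, 1.0]]
top demag 0.68 [206. 190. 254. 277.] 3259 [0.545 0.18  0.02 ]
top demag 0.68 [314. 203. 353. 269.] 395 [ 0.512 -0.162  0.02 ]
top dial 0.63 [217. 248. 235. 262.] 149 [0.47  0.191 0.02 ]
top stake 0.83 [343. 145. 386. 192.] 309 [ 0.736 -0.241  0.02 ]
top stake 0.6 [322. 216. 353. 268.] 254 [ 0.497 -0.171  0.02 ]
top jar 0.59 [278. 146. 297. 171.] 326 [ 0.789 -0.014  0.02 ]
top dish 0.56 [417. 238. 456. 273.] 984 [ 0.473 -0.483  0.02 ]
top mallet 0.68 [113. 223. 141. 306.] 889 [0.462 0.499 0.02 ]
side [[0.779, -0.429, 0.458, -0.004], [-0.627, -0.526, 0.574, -0.82], [-0.005, -0.734, -0.679, 1.033], [0.0, 0.0, 0.0, 1.0]] [[438.3, 0.0, 278.1], [0.0, 438.3, 203.8], [0.0, 0.0, 1.0]]
side demag 0.83 [181. 170. 263. 230.] 2549 [0.545 0.185 0.02 ]
side demag 0.4 [304. 186. 325. 207.] 389 [ 0.797 -0.007  0.02 ]
side dial 0.47 [194. 185. 210. 203.] 154 [0.495 0.24  0.02 ]
side stake 0.92 [260. 236. 292. 291.] 474 [ 0.507 -0
[... 244 characters left out ...]
 586 [0.451 0.49  0.02 ]
{'clock': 0.7, 'joint_pos': array([ 1.12138707e+00,  3.13158185e-01,  4.61199818e-02,  1.30359625e+00,
       -2.72119262e-05,  1.43120949e+00]), 'qvel': array([-0.00096563, -0.0011949 ,  0.0001582 , -0.00067251, -0.00126548,
        0.00093144]), 'tau': array([ 1.34496018e-03, -4.80288041e+01,  2.98751056e+01, -3.46830848e-04,
        2.09444647e-05, -5.03884166e-06]), 'tcp_pos': array([0.17533683, 0.54765656, 0.30395518]), 'orientation': array([3.65121238e-05, 1.54292375e-01, 9.88025231e-01, 7.35005609e-05]), 'wrist_force': array([ 0.10864241, -0.6009985 , -0.47309921]), 'ft_torque': array([-0.05039747,  0.02894771, -0.03968801]), 'finger_gap': 0.08544905405538027}
```

View pics/top0.png

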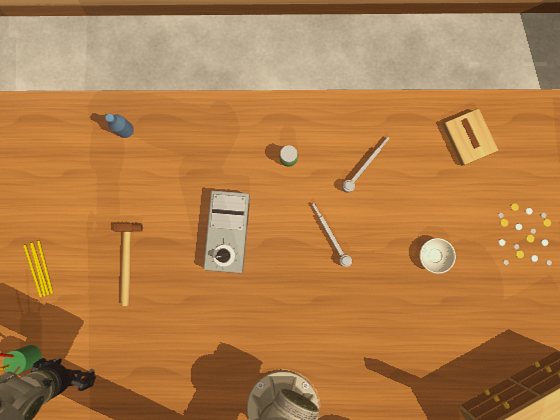

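View pics/side0.png

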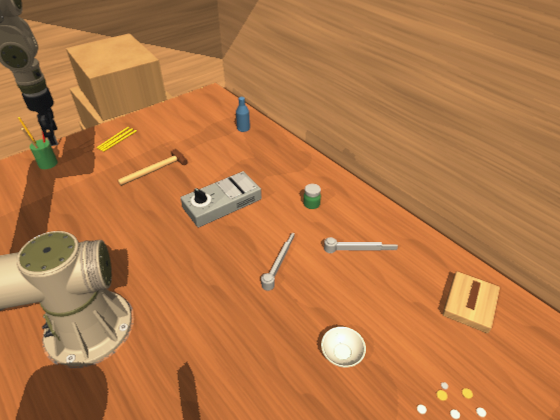

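Two stake look-alikes in the top picture: one with its head at (346,260) and tip at (313,204), the other with its head at (348,186) and tip at (387,138). The base is at about (284,400), so the first one, at x≈0.5, is nearest the base. Next I fit the poses and confirm in an enlarged crop.

```bash
cat >> h.py <<'E'
from scipy.optimize import minimize
def box(x0,x1,y0,y1,z0,z1): return np.array([[x,y,z] for x in(x0,x1) for y in(y0,y1) for z in(z0,z1)])
def cyl(cx,r,z0,z1): return np.array([[cx+r*np.cos(a),r*np.sin(a),z] for a in np.linspace(0,6.28,20) for z in(z0,z1)])
DEMAG=[box(-.125,.125,-.06,.06,0,.056)]
STAKE=[cyl(-.056,.019,0,.04),box(-.037,.102,-.006,.006,0,.026),box(.102,.152,-.004,.004,0,.018)]
def place(P,p):
    c,s=np.cos(p[2]),np.sin(p[2]); return P@np.array([[c,-s,0],[s,c,0],[0,0,1]]).T+[p[0],p[1],0]
def render(cam,parts,p,S=4):
    m=np.zeros((420*S,560*S),np.uint8)
    for P in parts:
        q=cv2.convexHull(np.round((proj(cam,place(P,p))+.5)*S*16).astype(np.int32)); cv2.fillConvexPoly(m,q,1,shift=4)
    return m
def fit(parts,views,p0,S=4):
    ms=[(c,cv2.resize(r.astype(np.uint8),None,fx=S,fy=S,interpolation=cv2.INTER_NEAREST)) for c,r in views]
    def cost(p):
        return sum(1-(a&b).sum()/(a|b).sum() for a,b in((render(c,parts,p,S),m) for c,m in ms))
    r=minimize(cost,p0,method='Nelder-Mead',options=dict(initial_simplex=np.array(p0)+np.vstack([np.zeros(3),np.diag([.015,.015,.15])]),xatol=1e-4,fatol=1e-4)); return r.x,r.fun
def pick(k,n,xy,cam):
    L=[r for r in cut_out(k,n)]
    return min(L,key=lambda r:np.hypot(*(at(cam,np.nonzero(r['region'])[1].mean(),np.nonzero(r['region'])[0].mean(),.02)[:2]-xy)))['region']
def rect(cam,o,yaw,z,half,n=400): # top-down rectified patch at height z; box x up, box y left
    c,s=np.cos(yaw),np.sin(yaw)
    w=np.array([[a,b] for a,b in((half,half),(half,-half),(-half,-half),(-half,half))])
    P=np.c_[w@np.array([[c,-s],[s,c]]).T+o,np.full(4,z)]
    H=cv2.getPerspectiveTransform(proj(cam,P).astype(np.float32),np.float32([[0,0],[n,0],[n,n],[0,n]]))
    return cv2.warpPerspective(cam['img'],H,(n,n),flags=cv2.INTER_CUBIC)[:,:,::-1]
E
python3 - <<'E'
from h import *
V={n:read_camera(n) for n in('top','side')}
for k,parts,xy,p0 in (('demag',DEMAG,(.545,.18),(.545,.18,-.05)),('stake',STAKE,(.5,-.17),(.48,-.175,.5))):
    R={n:pick(k,n,xy,V[n]) for n in V}
    for sel in(['top'],['side'],['top','side']):
        print(k,sel,*fit(parts,[(V[n],R[n]) for n in sel],p0))
    if k=='demag': d=fit(parts,[(V[n],R[n]) for n in V],p0)[0]
    else: st=fit(parts,[(V[n],R[n]) for n in V],p0)[0]
np.save('d.npy',d);np.save('s.npy',st)
c=lambda a:np.array([d[0]+a*np.cos(d[2]),d[1]+a*np.sin(d[2])])
A=rect(V['top'],c(-.075),d[2],.1,.06); B=rect(V['side'],c(-.075),d[2],.1,.06)
im=np.hstack([A,B])
C=cv2.resize(V['top']['img'][130:280,290:400,::-1],(330,450)[::1],interpolation=cv2.INTER_CUBIC)
cv2.imwrite('pics/dial.png',im);cv2.imwrite('pics/st.png',C)
E
```

```text
demag ['top'] [ 0.54553158  0.17937532 -0.08436516] 0.05817959121181959
demag ['side'] [ 0.54695339  0.18304079 -0.0738448 ] 0.08401435351313813
demag ['top', 'side'] [ 0.54618843  0.17995119 -0.08257092] 0.14487433774993463
stake ['top'] [ 0.50571406 -0.16632686  0.51234574] 0.1721386928505677
stake ['side'] [ 0.50236415 -0.1690416   0.50916654] 0.11090092220383074
stake ['top', 'side'] [ 0.50376221 -0.16760678  0.50829414] 0.2943386135492392
```

View pics/dial.png

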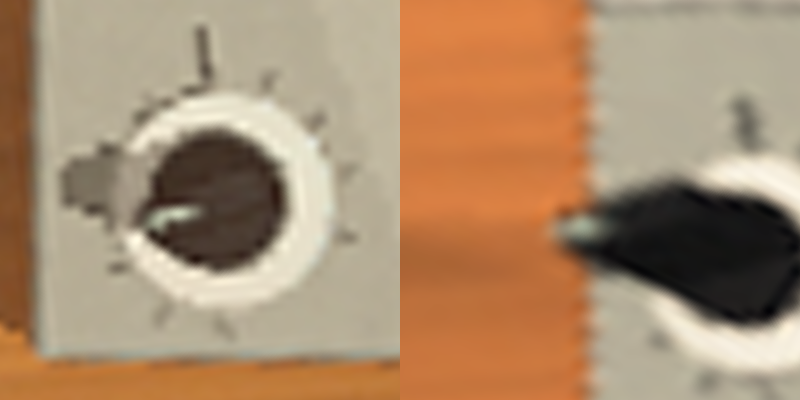

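View pics/st.png

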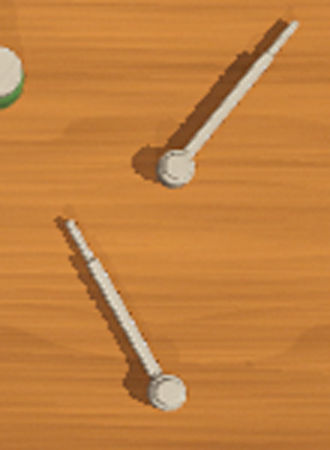

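The top crop shows the dial ring centred near (225,203), the pointer running left and slightly down from (205,208) to (150,222) (q ≈ 1.3–1.5), and the long mark at about (205,55). The stake crop shows two identical stakes. The lower one, with its head at (167,393), is nearer the base, so it is the target. I'll move over the dial now.

>>> servo_tool([
  {"dx": 21, "dy": -26, "rz": 0.14, "fingers": -1},
  {"dx": 21, "dy": -26, "rz": 0.14, "fingers": -1},
  {"dx": 21, "dy": -26, "rz": 0.14, "fingers": -1},
  {"dx": 21, "dy": -26, "rz": 0.14, "fingers": -1},
  {"dx": 21, "dy": -26, "rz": 0.14, "fingers": -1},
  {"dx": 21, "dy": -26, "rz": 0.14, "fingers": -1},
  {"dx": 21, "dy": -26, "rz": 0.14, "fingers": -1},
], newtons=30)

```text
invalid input at $.deltas[0]: expected keys dx, dy, dz, rx, ry, rz, fingers
```

>>> servo_tool([
  {"dx": 21, "dy": -26, "rz": 0.14, "fingers": -1},
  {"dx": 21, "dy": -26, "rz": 0.14, "fingers": -1},
  {"dx": 21, "dy": -26, "rz": 0.14, "fingers": -1},
  {"dx": 21, "dy": -26, "rz": 0.14, "fingers": -1},
  {"dx": 21, "dy": -26, "rz": 0.14, "fingers": -1},
  {"dx": 21, "dy": -26, "rz": 0.14, "fingers": -1},
  {"dx": 21, "dy": -26, "rz": 0.14, "fingers": -1},
  {"fingers": -1},
])

```text
invalid input at $.deltas[0]: expected keys dx, dy, dz, rx, ry, rz, fingers
```

>>> servo_tool([
  {"dx": 21, "dy": -26, "dz": 0, "rx": 0, "ry": 0, "rz": 0.14, "fingers": -1},
  {"dx": 21, "dy": -26, "dz": 0, "rx": 0, "ry": 0, "rz": 0.14, "fingers": -1},
  {"dx": 21, "dy": -26, "dz": 0, "rx": 0, "ry": 0, "rz": 0.14, "fingers": -1},
  {"dx": 21, "dy": -26, "dz": 0, "rx": 0, "ry": 0, "rz": 0.14, "fingers": -1},
  {"dx": 21, "dy": -26, "dz": 0, "rx": 0, "ry": 0, "rz": 0.14, "fingers": -1},
  {"dx": 21, "dy": -26, "dz": 0, "rx": 0, "ry": 0, "rz": 0.14, "fingers": -1},
  {"dx": 21, "dy": -26, "dz": 0, "rx": 0, "ry": 0, "rz": 0.14, "fingers": -1},
], newtons=30)

```text
clock: 1.7
tcp_pos: [0.323, 0.3645, 0.3041]
orientation: [0.0, -0.332, 0.943, 0.0]
wrist_force: [-0.1, -1.0, 0.5]
finger_gap: 0.0853
```

>>> servo_tool([
  {"dx": 21, "dy": -26, "dz": 0, "rx": 0, "ry": 0, "rz": 0.14, "fingers": -1},
  {"dx": 21, "dy": -26, "dz": 0, "rx": 0, "ry": 0, "rz": 0.14, "fingers": -1},
  {"dx": 21, "dy": -26, "dz": 0, "rx": 0, "ry": 0, "rz": 0.14, "fingers": -1},
  {"dx": 21, "dy": -26, "dz": 0, "rx": 0, "ry": 0, "rz": 0.14, "fingers": -1},
  {"dx": 21, "dy": -26, "dz": 0, "rx": 0, "ry": 0, "rz": 0.14, "fingers": -1},
  {"dx": 21, "dy": -26, "dz": 0, "rx": 0, "ry": 0, "rz": 0.14, "fingers": -1},
  {"dx": 21, "dy": -26, "dz": 0, "rx": 0, "ry": 0, "rz": 0.14, "fingers": -1},
  {"dx": 0, "dy": 0, "dz": 0, "rx": 0, "ry": 0, "rz": 0, "fingers": -1},
])

```text
clock: 2.5
tcp_pos: [0.4717, 0.1811, 0.3038]
orientation: [-0.0, 0.734, -0.679, 0.001]
wrist_force: [-0.9, 0.4, -0.7]
finger_gap: 0.0852
```

```bash
cat >> h.py <<'E'
def st():
    s=env.get_state(); w,x,y,z=s['orientation']
    j=np.array([2*(x*y-w*z),1-2*(x*x+z*z),2*(y*z+w*x)]); a=np.array([2*(x*z+w*y),2*(y*z-w*x),1-2*(x*x+y*y)])
    print('t',round(s['clock'],2),'tcp',np.round(s['tcp_pos']*1e3,1),'jaw',round(float(np.arctan2(j[1],j[0])),4),'ax',np.round(a,3),'F',np.round(s['wrist_force'],1),'M',np.round(s['ft_torque'],2),'gap',round(s['finger_gap']*1e3,1),'q',np.round(s['joint_pos'],2))
E
python3 -c "
from h import *
st()"
```

```text
t 2.5 tcp [471.7 181.1 303.8] jaw -3.064 ax [ 0.001 -0.001 -1.   ] F [-0.9  0.4 -0.7] M [0.06 0.06 0.04] gap 85.2 q [ 0.21  0.18 -0.13  1.26 -0.   -1.44]
```

>>> servo_tool([
  {"dx": 0, "dy": 4, "dz": -30, "rx": 0, "ry": 0, "rz": 0, "fingers": -1},
  {"dx": 0, "dy": 0, "dz": -30, "rx": 0, "ry": 0, "rz": 0, "fingers": -1},
  {"dx": 0, "dy": 0, "dz": -30, "rx": 0, "ry": 0, "rz": 0, "fingers": -1},
  {"dx": 0, "dy": 0, "dz": -30, "rx": 0, "ry": 0, "rz": 0, "fingers": -1},
  {"dx": 0, "dy": 0, "dz": -20, "rx": 0, "ry": 0, "rz": 0, "fingers": -1},
  {"dx": 0, "dy": 0, "dz": -16, "rx": 0, "ry": 0, "rz": 0, "fingers": -1},
  {"dx": 0, "dy": 0, "dz": 0, "rx": 0, "ry": 0, "rz": 0, "fingers": -1},
])

```text
clock: 3.2
tcp_pos: [0.4673, 0.1878, 0.1458]
orientation: [0.002, 0.734, -0.679, -0.001]
wrist_force: [-0.6, -0.4, 0.6]
finger_gap: 0.0852
```

>>> servo_tool([
  {"dx": 0, "dy": 0, "dz": 0, "rx": 0, "ry": 0, "rz": 0, "fingers": 1},
  {"dx": 0, "dy": 0, "dz": 0, "rx": 0, "ry": 0, "rz": 0, "fingers": 1},
  {"dx": 0, "dy": 0, "dz": 0, "rx": 0, "ry": 0, "rz": 0, "fingers": 1},
  {"dx": 0, "dy": 0, "dz": 0, "rx": 0, "ry": 0, "rz": 0, "fingers": 1},
  {"dx": 0, "dy": 0, "dz": 0, "rx": 0, "ry": 0, "rz": 0, "fingers": 1},
  {"dx": 0, "dy": 0, "dz": 0, "rx": 0, "ry": 0, "rz": 0, "fingers": 1},
  {"dx": 0, "dy": 0, "dz": 0, "rx": 0, "ry": 0, "rz": 0, "fingers": 1},
  {"dx": 0, "dy": 0, "dz": 0, "rx": 0, "ry": 0, "rz": 0, "fingers": 1},
])

```text
clock: 4.0
tcp_pos: [0.4689, 0.1878, 0.1484]
orientation: [0.0, 0.735, -0.678, -0.0]
wrist_force: [-3.0, 0.1, 5.4]
finger_gap: 0.0135
```

```bash
python3 -c "
from h import *
st()"
```

```text
t 4.0 tcp [468.9 187.8 148.4] jaw -3.062 ax [-0.001  0.    -1.   ] F [-3.   0.1  5.4] M [ 0.23  0.7  -0.06] gap 13.5 q [ 0.22  0.28 -0.4   0.89  0.   -1.43]
```

>>> servo_tool([
  {"dx": 0, "dy": 0, "dz": 0, "rx": 0, "ry": 0, "rz": -0.1, "fingers": 1},
  {"dx": 0, "dy": 0, "dz": 0, "rx": 0, "ry": 0, "rz": -0.14, "fingers": 1},
  {"dx": 0, "dy": 0, "dz": 0, "rx": 0, "ry": 0, "rz": -0.14, "fingers": 1},
  {"dx": 0, "dy": 0, "dz": 0, "rx": 0, "ry": 0, "rz": -0.14, "fingers": 1},
  {"dx": 0, "dy": 0, "dz": 0, "rx": 0, "ry": 0, "rz": -0.14, "fingers": 1},
  {"dx": 0, "dy": 0, "dz": 0, "rx": 0, "ry": 0, "rz": -0.14, "fingers": 1},
  {"dx": 0, "dy": 0, "dz": 0, "rx": 0, "ry": 0, "rz": -0.14, "fingers": 1},
])

```text
clock: 4.7
tcp_pos: [0.4726, 0.1865, 0.1485]
orientation: [0.003, -0.344, 0.939, -0.003]
wrist_force: [8.7, -7.2, -4.3]
finger_gap: 0.0135
```

>>> servo_tool([
  {"dx": 0, "dy": 0, "dz": 0, "rx": 0, "ry": 0, "rz": -0.14, "fingers": 1},
  {"dx": 0, "dy": 0, "dz": 0, "rx": 0, "ry": 0, "rz": -0.14, "fingers": 1},
  {"dx": 0, "dy": 0, "dz": 0, "rx": 0, "ry": 0, "rz": -0.14, "fingers": 1},
  {"dx": 0, "dy": 0, "dz": 0, "rx": 0, "ry": 0, "rz": -0.14, "fingers": 1},
  {"dx": 0, "dy": 0, "dz": 0, "rx": 0, "ry": 0, "rz": -0.09, "fingers": 1},
  {"dx": 0, "dy": 0, "dz": 0, "rx": 0, "ry": 0, "rz": 0, "fingers": 1},
  {"dx": 0, "dy": 0, "dz": 0, "rx": 0, "ry": 0, "rz": 0, "fingers": 1},
])

```text
clock: 5.4
tcp_pos: [0.4737, 0.184, 0.1485]
orientation: [0.004, -0.028, 1.0, -0.005]
wrist_force: [9.5, -16.2, -4.9]
finger_gap: 0.0133
```

```bash
python3 -c "
from h import *
st()"
```

```text
t 5.4 tcp [473.7 184.  148.5] jaw 1.6269 ax [ 0.009 -0.009 -1.   ] F [  9.5 -16.2  -4.9] M [-3.08 -2.09  0.09] gap 13.3 q [ 0.22  0.29 -0.39  0.88 -0.01  0.16]
```

>>> servo_tool([
  {"dx": 2, "dy": -2, "dz": 0, "rx": 0, "ry": 0, "rz": 0.003, "fingers": 1},
  {"dx": 0, "dy": 0, "dz": 0, "rx": 0, "ry": 0, "rz": 0, "fingers": 1},
  {"dx": 0, "dy": 0, "dz": 0, "rx": 0, "ry": 0, "rz": 0, "fingers": -1},
  {"dx": 0, "dy": 0, "dz": 0, "rx": 0, "ry": 0, "rz": 0, "fingers": -1},
  {"dx": 0, "dy": 0, "dz": 0, "rx": 0, "ry": 0, "rz": 0, "fingers": -1},
  {"dx": 0, "dy": 0, "dz": 0, "rx": 0, "ry": 0, "rz": 0, "fingers": -1},
  {"dx": 0, "dy": 0, "dz": 30, "rx": 0, "ry": 0, "rz": 0, "fingers": -1},
  {"dx": 0, "dy": 0, "dz": 40, "rx": 0, "ry": 0, "rz": 0, "fingers": -1},
])

```text
clock: 6.2
tcp_pos: [0.4696, 0.1855, 0.2166]
orientation: [-0.003, -0.032, 0.999, -0.0]
wrist_force: [0.2, -0.2, 0.2]
finger_gap: 0.0853
```

```bash
python3 -c "
from h import *
st()"
```

```text
t 6.2 tcp [469.6 185.5 216.6] jaw 1.6344 ax [-0.005 -0.001 -1.   ] F [ 0.2 -0.2  0.2] M [ 0.01 -0.02 -0.02] gap 85.3 q [ 0.22  0.23 -0.29  1.06  0.    0.15]
```

>>> servo_tool([
  {"dx": 0, "dy": -45, "dz": 20, "rx": 0, "ry": 0, "rz": 0.06, "fingers": -1},
  {"dx": 5, "dy": -45, "dz": 0, "rx": 0, "ry": 0, "rz": 0.06, "fingers": -1},
  {"dx": 5, "dy": -45, "dz": 0, "rx": 0, "ry": 0, "rz": 0.06, "fingers": -1},
  {"dx": 5, "dy": -45, "dz": 0, "rx": 0, "ry": 0, "rz": 0.06, "fingers": -1},
  {"dx": 5, "dy": -45, "dz": 0, "rx": 0, "ry": 0, "rz": 0.06, "fingers": -1},
  {"dx": 5, "dy": -45, "dz": 0, "rx": 0, "ry": 0, "rz": 0.06, "fingers": -1},
  {"dx": 5, "dy": -45, "dz": 0, "rx": 0, "ry": 0, "rz": 0.09, "fingers": -1},
  {"dx": 0, "dy": -38, "dz": 0, "rx": 0, "ry": 0, "rz": 0, "fingers": -1},
])

```text
clock: 7.0
tcp_pos: [0.5017, -0.1695, 0.238]
orientation: [0.0, -0.255, 0.967, -0.0]
wrist_force: [1.3, 0.3, -0.5]
finger_gap: 0.0851
```

>>> servo_tool([
  {"dx": 0, "dy": 0, "dz": 0, "rx": 0, "ry": 0, "rz": 0, "fingers": -1},
  {"dx": 0, "dy": 0, "dz": 0, "rx": 0, "ry": 0, "rz": 0, "fingers": -1},
])

```text
clock: 7.2
tcp_pos: [0.501, -0.1678, 0.2376]
orientation: [-0.0, -0.253, 0.968, 0.001]
wrist_force: [-0.4, 0.2, 0.2]
finger_gap: 0.0854
```

```bash
python3 - <<'E'
from h import *
st(); d=np.load('d.npy'); V={n:read_camera(n) for n in('top','side')}
c=lambda a:np.array([d[0]+a*np.cos(d[2]),d[1]+a*np.sin(d[2])])
cv2.imwrite('pics/dial2.png',np.hstack([rect(V['top'],c(-.075),d[2],.056,.06),rect(V['side'],c(-.075),d[2],.1,.06)]))
cv2.imwrite('pics/side2.png',V['side']['img'][:,:,::-1])
R={n:cut_out('demag',n)[0]['region'] for n in V}
for n in V: print(n,fit(DEMAG,[(V[n],R[n])],d))
p,f=fit(DEMAG,[(V[n],R[n]) for n in V],d);print(p,f)
# slot line from top: rectify at plate height, box x up
c2=c(.06);im=rect(V['top'],c2,d[2],.06,.06);cv2.imwrite('pics/plate.png',im)
g=cv2.cvtColor(im,cv2.COLOR_BGR2GRAY).astype(float)
S=[]
for col in range(70,330,5):
    w=np.clip(120-g[150:250,col],0,None)
    if w.sum()>50:S.append((col,150+(w*np.arange(100)).sum()/w.sum()))
S=np.array(S);print(len(S),np.polyfit(S[:,0]-200,S[:,1]-200,1)) if len(S)>5 else print(S)
s=np.load('s.npy')
try: print('stake side',fit(STAKE,[(V['side'],pick('stake','side',(.5,-.17),V['side']))],s))
except Exception as e: print(e)
E
```

```text
t 7.2 tcp [ 501.  -167.8  237.6] jaw 2.0821 ax [-0.001  0.001 -1.   ] F [-0.4  0.2  0.2] M [ 0.07 -0.06  0.01] gap 85.4 q [-0.48  0.25 -0.2   1.12  0.   -0.99]
top (array([ 0.54637928,  0.17784643, -0.08878369]), np.float64(0.028710572512599786))
side (array([ 0.54378658,  0.1840981 , -0.02418539]), np.float64(0.16911968897528462))
[ 0.54638551  0.17796894 -0.08747725] 0.20068506908246375
52 [0.01030512 2.89660583]
stake side (array([ 0.50418431, -0.16788092,  0.510202  ]), np.float64(0.1331758269087292))
```

View pics/dial2.png

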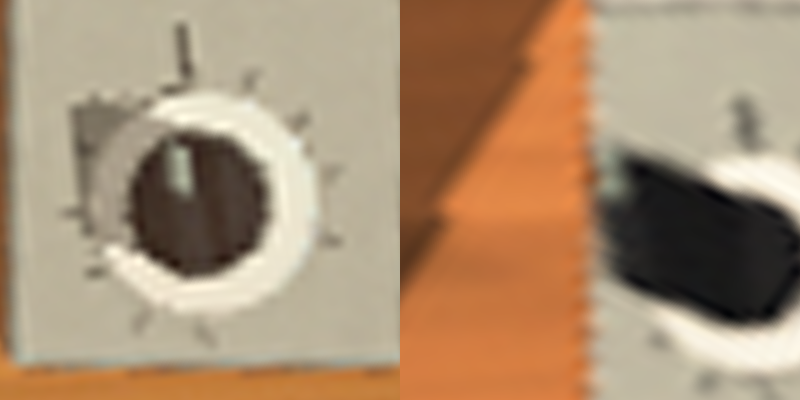

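The top crop shows the long mark from (190,90) to (181,28), with the pointer from (185,190) to (175,145) in line with it. From the tool yaw q ≈ 2.99. I'll check the pointer and mark slopes numerically.

```bash
python3 - <<'E'
from h import *
im=cv2.imread('pics/dial2.png',0).astype(float)[:,:400]
def line(r0,r1,c0,c1,dark):
    L=[]
    for r in range(r0,r1,2):
        v=im[r,c0:c1]; w=np.clip((np.median(v)-v) if dark else v-np.median(v),20,None)-20
        if w.sum()>0: L.append((r,(w*np.arange(c0,c1)).sum()/w.sum()))
    L=np.array(L); return np.polyfit(L[:,0],L[:,1],1),len(L),L[[0,-1]].round(1).tolist()
print('mark',line(32,84,160,215,True)); print('pointer',line(145,195,155,215,False))
V=read_camera('top');d=np.load('d.npy');c=d[:2]-.075*np.array([np.cos(d[2]),np.sin(d[2])])
im=cv2.cvtColor(rect(V,c,d[2],.1,.06),cv2.COLOR_BGR2GRAY).astype(float)
cv2.imwrite('pics/x.png',im); print('pointer z.1',line(145,195,170,230,False))
E
```

```text
mark (array([1.28584568e-01, 1.76565454e+02]), 26, [[32.0, 181.0], [82.0, 186.0]])
pointer (array([  0.17072015, 151.41487407]), 25, [[145.0, 169.0], [193.0, 185.0]])
pointer z.1 (array([  0.24063089, 159.19077993]), 25, [[145.0, 178.9], [193.0, 205.3]])[ WARN:0@0.958] global loadsave.cpp:1063 imwrite_ Unsupported depth image for selected encoder is fallbacked to CV_8U.
```

```bash
python3 - <<'E'
from h import *
V=read_camera('side'); d=np.array([.5464,.1785,-.09]); S=6
x0,y0,x1,y1=[int(v) for v in (180,165,235,215)]
g=cv2.resize(V['img'],None,fx=S,fy=S,interpolation=cv2.INTER_CUBIC); hi=g.max(2)
obs=(hi<95).astype(np.uint8)
c=d[:2]-.075*np.array([np.cos(d[2]),np.sin(d[2])])
disc=cyl(0,.022,.058,.068); bar=box(-.021,.021,-.007,.007,.068,.1)
pc=(proj(V,np.r_[c,.08])*S).astype(int); win=np.zeros_like(obs); win[pc[1]-18*S:pc[1]+18*S,pc[0]-18*S:pc[0]+18*S]=1
obs&=win
def cost(p,q):
    a=d[2]+np.pi-q; m=render(V,[disc,bar],(c[0]+p[0],c[1]+p[1],a),S)
    return 1-(m&obs).sum()/(m|obs).sum()
for q in np.arange(2.6,3.45,.1):
    r=minimize(cost,[0,0],args=(q,),method='Nelder-Mead',options=dict(initial_simplex=[[0,0],[.006,0],[0,.006]],xatol=1e-4,fatol=1e-4))
    print(round(q,2),round(r.fun,3),np.round(r.x,4))
E
```

```text
2.6 0.363 [-0.0015  0.0035]
2.7 0.369 [-0.0026  0.0027]
2.8 0.378 [-0.0012  0.0029]
2.9 0.386 [-0.003   0.0045]
3.0 0.392 [-0.0008  0.0026]
3.1 0.396 [-0.0029  0.0024]
3.2 0.396 [-0.0011  0.0033]
3.3 0.394 [-0.0019  0.0045]
3.4 0.39 [-0.0008  0.0026]
```

```bash
python3 - <<'E'
from h import *
out=[]
d=np.array([.5464,.1785,-.09]);c=d[:2]-.075*np.array([np.cos(d[2]),np.sin(d[2])])
for n in('side','top'):
    V=read_camera(n); S=10; u,v=(proj(V,np.r_[c,.08])).astype(int)
    x0,y0=u-19,v-28
    im=cv2.resize(V['img'][y0:y0+56,x0:x0+38],None,fx=S,fy=S,interpolation=cv2.INTER_LANCZOS4)[:,:,::-1].copy()
    ov=im.copy()
    for q,col in((2.85,(0,0,255)),(3.0,(0,255,0))):
        P=place(np.array([[-.021,-.007,.1],[.021,-.007,.1],[.021,.007,.1],[-.021,.007,.1]]),(*c,d[2]-q))
        P[:,2]=.1
        pp=((proj(V,P)+.5-[x0,y0])*S).astype(np.int32); cv2.polylines(ov,[pp],True,col,1)
        P=place(np.array([[0,0,.1],[-.021,0,.1]]),(*c,d[2]-q)); pp=((proj(V,P)+.5-[x0,y0])*S).astype(np.int32); cv2.polylines(ov,[pp],False,col,1)
    out+=[ov]
cv2.imwrite('pics/ov.png',np.hstack(out))
E
```

```text
(no output)
```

View pics/ov.png

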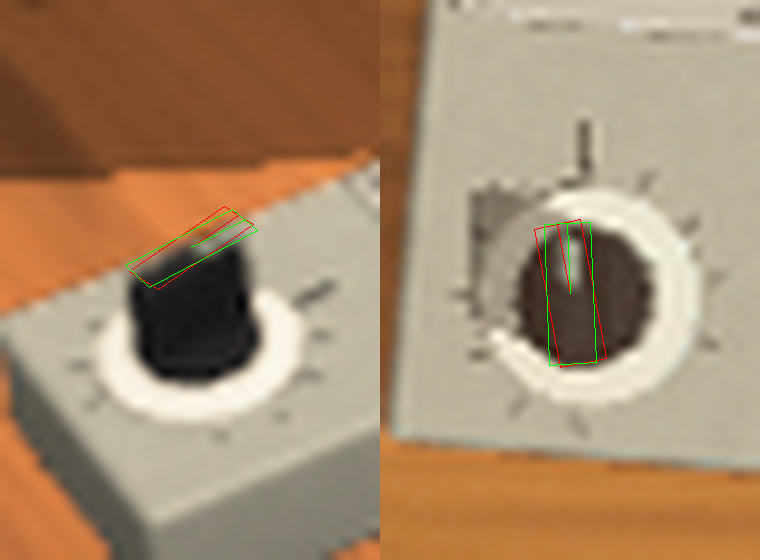

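In the side view (left) the bar and pointer run parallel to the green q=3.0 outline and point at the long mark, so the dial is set. Now the stake.

>>> servo_tool([
  {"dx": 3, "dy": 0, "dz": -30, "rx": 0, "ry": 0, "rz": 0, "fingers": -1},
  {"dx": 0, "dy": 0, "dz": -40, "rx": 0, "ry": 0, "rz": 0, "fingers": -1},
  {"dx": 0, "dy": 0, "dz": -35, "rx": 0, "ry": 0, "rz": 0, "fingers": -1},
  {"dx": 0, "dy": 0, "dz": -25, "rx": 0, "ry": 0, "rz": 0, "fingers": -1},
  {"dx": 0, "dy": 0, "dz": -15, "rx": 0, "ry": 0, "rz": 0, "fingers": -1},
  {"dx": 0, "dy": 0, "dz": -10, "rx": 0, "ry": 0, "rz": 0, "fingers": -1},
  {"dx": 0, "dy": 0, "dz": 0, "rx": 0, "ry": 0, "rz": 0, "fingers": -1},
  {"dx": 0, "dy": 0, "dz": 0, "rx": 0, "ry": 0, "rz": 0, "fingers": -1},
], newtons=40)

```text
clock: 8.45
tcp_pos: [0.5047, -0.1674, 0.0835]
orientation: [0.0, -0.254, 0.967, -0.0]
wrist_force: [0.2, 0.4, 0.9]
finger_gap: 0.0856
```

```bash
python3 -c "
from h import *
st()"
```

```text
t 8.45 tcp [ 504.7 -167.4   83.5] jaw 2.0842 ax [ 0.001 -0.    -1.   ] F [0.2 0.4 0.9] M [-0.01 -0.   -0.02] gap 85.6 q [-0.47  0.4  -0.41  0.76  0.   -0.98]
```

>>> servo_tool([
  {"dx": 0, "dy": 0, "dz": -6.5, "rx": 0, "ry": 0, "rz": 0, "fingers": -1},
  {"dx": 0, "dy": 0, "dz": 0, "rx": 0, "ry": 0, "rz": 0, "fingers": 1},
  {"dx": 0, "dy": 0, "dz": 0, "rx": 0, "ry": 0, "rz": 0, "fingers": 1},
  {"dx": 0, "dy": 0, "dz": 0, "rx": 0, "ry": 0, "rz": 0, "fingers": 1},
  {"dx": 0, "dy": 0, "dz": 0, "rx": 0, "ry": 0, "rz": 0, "fingers": 1},
  {"dx": 0, "dy": 0, "dz": 0, "rx": 0, "ry": 0, "rz": 0, "fingers": 1},
  {"dx": 0, "dy": 0, "dz": 0, "rx": 0, "ry": 0, "rz": 0, "fingers": 1},
  {"dx": 0, "dy": 0, "dz": 0, "rx": 0, "ry": 0, "rz": 0, "fingers": 1},
])

```text
clock: 9.25
tcp_pos: [0.5045, -0.1676, 0.0767]
orientation: [0.0, -0.254, 0.967, -0.0]
wrist_force: [-0.2, -0.3, 1.8]
finger_gap: 0.0114
```

>>> servo_tool([
  {"dx": 0, "dy": 0, "dz": 0, "rx": 0, "ry": 0, "rz": 0, "fingers": 1},
  {"dx": 0, "dy": 0, "dz": 0, "rx": 0, "ry": 0, "rz": 0, "fingers": 1},
  {"dx": 0, "dy": 0, "dz": 0, "rx": 0, "ry": 0, "rz": 0, "fingers": 1},
], newtons=110)

```text
clock: 9.55
tcp_pos: [0.5047, -0.1676, 0.0769]
orientation: [0.0, -0.254, 0.967, -0.0]
wrist_force: [-1.4, -0.9, 4.9]
finger_gap: 0.0099
```

```bash
python3 -c "
from h import *
st()"
```

```text
t 9.55 tcp [ 504.7 -167.6   76.9] jaw 2.0839 ax [ 0.001 -0.001 -1.   ] F [-1.4 -0.9  4.9] M [-0.16  0.15  0.01] gap 9.9 q [-0.47  0.41 -0.42  0.74 -0.   -0.98]
```

>>> servo_tool([
  {"dx": 0, "dy": 0, "dz": 5, "rx": 0, "ry": 0, "rz": 0, "fingers": 1},
  {"dx": 0, "dy": 0, "dz": 15, "rx": 0, "ry": 0, "rz": 0, "fingers": 1},
  {"dx": 0, "dy": 0, "dz": 20, "rx": 0, "ry": 0, "rz": 0, "fingers": 1},
  {"dx": 0, "dy": 0, "dz": 20, "rx": 0, "ry": 0, "rz": 0, "fingers": 1},
  {"dx": 0, "dy": 0, "dz": 20, "rx": 0, "ry": 0, "rz": 0, "fingers": 1},
  {"dx": 0, "dy": 0, "dz": 10, "rx": 0, "ry": 0, "rz": 0, "fingers": 1},
  {"dx": 0, "dy": 0, "dz": 0, "rx": 0, "ry": 0, "rz": 0, "fingers": 1},
  {"dx": 0, "dy": 0, "dz": 0, "rx": 0, "ry": 0, "rz": 0, "fingers": 1},
])

```text
clock: 10.35
tcp_pos: [0.5037, -0.167, 0.1653]
orientation: [-0.001, -0.254, 0.967, 0.001]
wrist_force: [-0.1, 0.8, -6.9]
finger_gap: 0.0097
```

```bash
python3 -c "
from h import *
st()
V=read_camera('side');cv2.imwrite('pics/lift.png',cv2.resize(V['img'][150:330,180:420,::-1],None,fx=3,fy=3,interpolation=cv2.INTER_CUBIC))"
```

```text
t 10.35 tcp [ 503.7 -167.   165.3] jaw 2.0841 ax [-0.002  0.001 -1.   ] F [-0.1  0.8 -6.9] M [ 0.02  0.04 -0.01] gap 9.7 q [-0.47  0.31 -0.31  0.95  0.   -0.98]
```

View pics/lift.png

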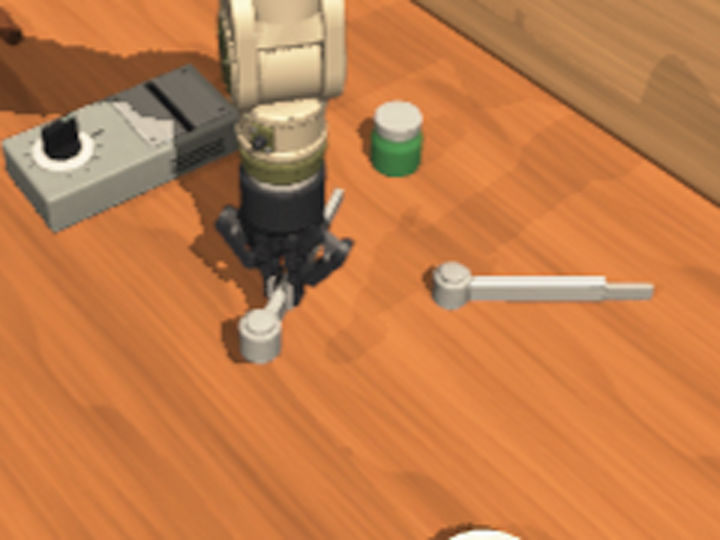

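Stake lifted, apparently level, and the moment is near zero, so the grip is at the balance point. Carrying it over the plates.

>>> servo_tool([
  {"dx": 0, "dy": 0, "dz": 15, "rx": 0, "ry": 0, "rz": 0, "fingers": 1},
  {"dx": 4, "dy": 10, "dz": 15, "rx": 0, "ry": 0, "rz": 0.04, "fingers": 1},
  {"dx": 8, "dy": 20, "dz": 0, "rx": 0, "ry": 0, "rz": 0.08, "fingers": 1},
  {"dx": 8, "dy": 28, "dz": 0, "rx": 0, "ry": 0, "rz": 0.08, "fingers": 1},
  {"dx": 8, "dy": 28, "dz": 0, "rx": 0, "ry": 0, "rz": 0.08, "fingers": 1},
  {"dx": 8, "dy": 28, "dz": 0, "rx": 0, "ry": 0, "rz": 0.08, "fingers": 1},
  {"dx": 8, "dy": 28, "dz": 0, "rx": 0, "ry": 0, "rz": 0.08, "fingers": 1},
  {"dx": 8, "dy": 28, "dz": 0, "rx": 0, "ry": 0, "rz": 0.08, "fingers": 1},
])

```text
clock: 11.2
tcp_pos: [0.5556, 0.0039, 0.1947]
orientation: [-0.001, -0.495, 0.869, 0.001]
wrist_force: [0.3, 0.2, -6.5]
finger_gap: 0.0097
```

>>> servo_tool([
  {"dx": 8, "dy": 28, "dz": 0, "rx": 0, "ry": 0, "rz": 0.08, "fingers": 1},
  {"dx": 8, "dy": 28, "dz": 0, "rx": 0, "ry": 0, "rz": 0.08, "fingers": 1},
  {"dx": 8, "dy": 28, "dz": 0, "rx": 0, "ry": 0, "rz": 0.08, "fingers": 1},
  {"dx": 8, "dy": 28, "dz": 0, "rx": 0, "ry": 0, "rz": 0.08, "fingers": 1},
  {"dx": 8, "dy": 28, "dz": 0, "rx": 0, "ry": 0, "rz": 0.08, "fingers": 1},
  {"dx": 6, "dy": 20, "dz": 0, "rx": 0, "ry": 0, "rz": 0.05, "fingers": 1},
  {"dx": 4, "dy": 10, "dz": 0, "rx": 0, "ry": 0, "rz": 0, "fingers": 1},
  {"dx": 0, "dy": 0, "dz": 0, "rx": 0, "ry": 0, "rz": 0, "fingers": 1},
])

```text
clock: 12.0
tcp_pos: [0.606, 0.1736, 0.1949]
orientation: [-0.001, -0.676, 0.737, 0.001]
wrist_force: [-0.4, -0.4, -6.6]
finger_gap: 0.0097
```

```bash
python3 -c "
from h import *
st()"
```

```text
t 12.0 tcp [606.  173.6 194.9] jaw 3.0546 ax [-0.002 -0.    -1.   ] F [-0.4 -0.4 -6.6] M [-0.01  0.05 -0.  ] gap 9.7 q [ 0.15  0.47  0.01  1.11  0.   -1.33]
```

>>> servo_tool([
  {"dx": 0, "dy": 0, "dz": -10, "rx": 0, "ry": 0, "rz": 0, "fingers": 1},
  {"dx": 0, "dy": 0, "dz": -8, "rx": 0, "ry": 0, "rz": 0, "fingers": 1},
  {"dx": 0, "dy": 0, "dz": 0, "rx": 0, "ry": 0, "rz": 0, "fingers": 1},
  {"dx": 0, "dy": 0, "dz": 0, "rx": 0, "ry": 0, "rz": 0, "fingers": 1},
])

```text
clock: 12.4
tcp_pos: [0.6058, 0.1717, 0.1778]
orientation: [-0.001, -0.675, 0.738, 0.0]
wrist_force: [-0.2, -0.7, -6.2]
finger_gap: 0.0094
```

```bash
python3 - <<'E'
from h import *
st(); out=[]
s=env.get_state(); t=s['tcp_pos']; z0=t[2]-.077; yaw=3.0546-np.pi/2
def pts(P,pitch,dz=0):
    c,s_=np.cos(pitch),np.sin(pitch); Q=P-[0,0,.02]; Q=np.c_[c*Q[:,0]-s_*Q[:,2],Q[:,1],s_*Q[:,0]+c*Q[:,2]]+[0,0,.02]
    W=place(Q,(t[0],t[1],yaw)); W[:,2]+=z0+dz; return W
for n,(w,h) in(('side',(100,120)),('top',(60,120))):
    V=read_camera(n); S=5; u,v=proj(V,np.r_[t[:2],.1]).astype(int); x0,y0=u-w//2,v-h//2
    if n=='side': y0=v-h//2; 
    else: w=80;h=120;x0,y0=u-w//2,v-h//2
    im=cv2.resize(V['img'][y0:y0+h,x0:x0+w],None,fx=S-1,fy=S-1,interpolation=cv2.INTER_CUBIC)[:,:,::-1].copy()
    for P in STAKE:
        q=cv2.convexHull(np.round((proj(V,pts(P,0))+.5-[x0,y0])*(S-1)).astype(np.int32)); cv2.polylines(im,[q],True,(0,255,0),1)
    out.append(im)
cv2.imwrite('pics/fin.png',np.hstack(out))
E
```

```text
t 12.4 tcp [605.8 171.7 177.8] jaw 3.0526 ax [-0.002 -0.    -1.   ] F [-0.2 -0.7 -6.2] M [ 0.02 -0.02 -0.02] gap 9.4 q [ 0.15  0.48 -0.02  1.07 -0.   -1.33]
```

View pics/fin.png

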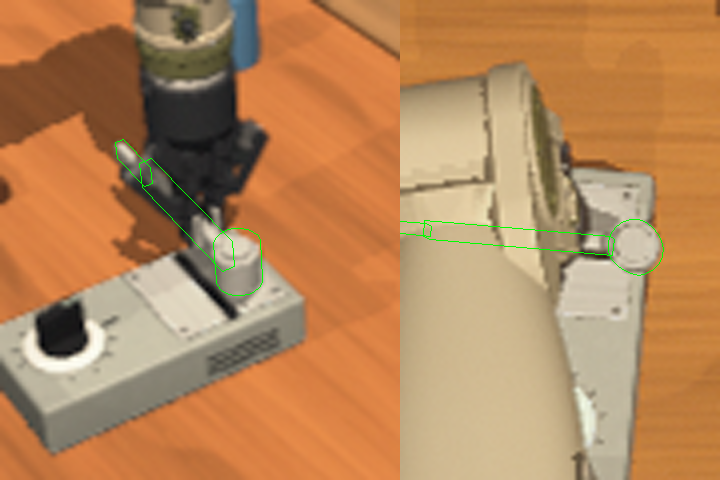

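The level-model outline matches the stake at both head and tip in the side view and at the head in the top view. One small nudge, then a stillness check.

>>> servo_tool([
  {"dx": 0, "dy": 2, "dz": -1, "rx": 0, "ry": 0, "rz": 0, "fingers": 1},
  {"dx": 0, "dy": 0, "dz": 0, "rx": 0, "ry": 0, "rz": 0, "fingers": 1},
  {"dx": 0, "dy": 0, "dz": 0, "rx": 0, "ry": 0, "rz": 0, "fingers": 1},
  {"dx": 0, "dy": 0, "dz": 0, "rx": 0, "ry": 0, "rz": 0, "fingers": 1},
  {"dx": 0, "dy": 0, "dz": 0, "rx": 0, "ry": 0, "rz": 0, "fingers": 1},
  {"dx": 0, "dy": 0, "dz": 0, "rx": 0, "ry": 0, "rz": 0, "fingers": 1},
  {"dx": 0, "dy": 0, "dz": 0, "rx": 0, "ry": 0, "rz": 0, "fingers": 1},
  {"dx": 0, "dy": 0, "dz": 0, "rx": 0, "ry": 0, "rz": 0, "fingers": 1},
])

```text
clock: 13.3
tcp_pos: [0.6063, 0.1746, 0.1774]
orientation: [-0.0, -0.675, 0.737, 0.0]
wrist_force: [-0.8, -1.1, -6.7]
finger_gap: 0.0097
```

```bash
python3 - <<'E'
from h import *
st(); s=env.get_state(); t=s['tcp_pos'];print('qvel',np.abs(s['qvel']).max())
d=(.5463,.1783); print('target',d[0]+.06*np.cos(.09),d[1]-.06*np.sin(.09))
V=read_camera('side');m=max(cut_out('stake','side'),key=lambda r:r['region'][170:230,180:265].sum())['region']
ys,xs=np.nonzero(m); hp=proj(V,place(np.array([[-.056,0,.0],[.152,0,0]]),(t[0],t[1],3.0526-np.pi/2))+[0,0,t[2]-.077+.01]); print('model head/tip px',hp.round(1).tolist(),'mask',xs.min(),ys.min(),xs.max(),ys.max())
st()
E
```

```text
t 13.3 tcp [606.3 174.6 177.4] jaw 3.054 ax [-0.  0. -1.] F [-0.8 -1.1 -6.7] M [-0.02  0.04  0.  ] gap 9.7 q [ 0.15  0.48 -0.02  1.07  0.   -1.33]
qvel 0.0011488423278506606
target 0.6060571639807196 0.17290728704811933
model head/tip px [[243.8, 180.8], [214.3, 150.1]] mask 182 176 261 225
t 13.4 tcp [606.3 174.7 177.4] jaw 3.054 ax [-0.  0. -1.] F [ 0.   0.3 -6.4] M [-0.02 -0.03 -0.05] gap 9.8 q [ 0.15  0.48 -0.02  1.07  0.   -1.33]
```

```bash
python3 -c "
from h import *
print(job.hand_in()); st()"
```

```text
the job is handed in; nothing more can be done
None
the job is handed in; nothing more can be done
```

I set the dial to the long thick mark, then picked up the stake nearest the base at its balance point. I handed in at about 13.4 s of the 72 s allowed, with the stake held level over the pole plates.

**Dial:** the tool's angle while gripping the bar puts it at about 2.99 rad (target 3.0). The side view agrees: the bar and pointer run parallel to the 3.0 outline and point at the long mark.
- The pointer slope in the top view read about 0.04–0.1 rad off. The pointer is only about 5 pixels long there, so I put this down to resolution.
- An automatic fit of the knob's outline was too poor to use.

**Stake:** the balance point is within about 2 mm of my estimate of the plate centre, and its underside is about 40 mm above the plates. Its length is in line with the slot to within about 0.01 rad.
- **Level:** a level model drawn over the pictures matched the stake at both ends in the side view and at the head in the top view. I drew it just before a final 3 mm nudge, and did not repeat it.
- **Still and balanced:** the wrist moment was near zero, the weight about 6.5 N, and joint speeds were about 0.001 rad/s.
- **Failed check:** one last try at locating the stake in the side picture caught the machine instead, so I disregarded it.

**Other things:** I saw no contact with the machine or the other objects during the carry, but I did not measure their positions again.

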